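Make up the herb order in the prescription tray

ROBOT

A 6-joint arm with a two-finger parallel gripper is mounted at the origin on the work surface. World frame = base frame: x ahead of the robot, y to its left, z up, the work surface at z = 0. Lengths are in m, angles in rad, forces in N, time in s.
With the tool pointing down it reaches from about 0.35 to 0.775 m from the base axis. Payload 5.5 kg.
Tool frame: the origin (TCP) lies between the finger pads; the fingertips stand 19 mm ahead of it and the grasp point (between the pads) is the TCP (env.tcp_to_tips is the distance from the TCP to the fingertips, in m); z points along the fingers, y is the direction in which the jaws open and shut (so a half turn about z gives the same grasp; the last joint's range is limited). The gripper opens to 85 mm and grips with 20 to 120 N. Pads are 22 mm wide; open, the fingers measure 114 mm over their backs; the gripper's body (76 mm by 85 mm) begins 54 mm behind the grasp point. The pads swing forward as they close: fully open they stand 13 mm farther back than shut.
Start: joints at [-0.14, 0.313, 0.046, 1.304, 0, 1.431], TCP at [0.575, -0, 0.25] pointing down, gripper open.
Joint ranges: [-2.76, 2.76], [-0.86, 1.69], [-1.03, 1.26], [-2.2, 2.34], [-1.47, 1.5], [-3.14, 3.14]. Speed limits (rad/s): [2.57, 2.57, 3.14, 3.14, 3.14, 3.14].

INTERFACE

Orientations are given as a unit quaternion [w, x, y, z].
In Python, from workcell import env, eyes, job gives the robot as it stands. The module is installed in compiled form; this text tells all that it offers.
- The arm moves only by the tool move_arm, never from a script. Its argument "commands" is a list of rows, each a list of 3 entries, a list of its own where there are three numbers: the shift along the world's x, y, z as a fraction of full scale, then the turn, a rotation vector about the world's x, y, z as a fraction of full scale, then the gripper command: -1 is shut, 1 is fully open, values between are in proportion. In form: [[[x, y, z], [wx, wy, wz], gripper], ...]. A call has 1 to 5 rows; each row shifts and turns the commanded pose from where the row before left it; what a row does not reach is not made up. Full scale, the value 1, is 0.04 m for a shift and 8 degrees for a turn. A row lasts 1/10 s, in which the tool goes at most 50 mm and 8.59 degrees, less where a joint would pass 70% of its speed; a pose out of reach is approached as far as the arm can. A call with a number of a shift or a turn outside -1 to 1 is refused whole. A call with a gripper value outside its range is refused whole. The fingers move at their own pace and stop on an object; "newtons" is the grip in N (left out, the last holds). Time passes only in rows, so rows that do not move let the fingers close. It gives the time, the measured TCP pose, the force and the opening at its end, in the units of the state.
- env.get_state(): the state, without advancing time (a new reading comes with each control period).
- eyes.read_camera(name): name is "scene" or "side" or "wrist"; returns a dict with "frame" (420x560x3 uint8, red, green, blue), "mtx" (3x3 intrinsics, pixels), "k1" (the pictures are not rectified: a ray, as slopes to the right and down, at radius r is drawn at 1 + k1 r^2 times it, then the intrinsics apply), "camera_from_world" (4x4, takes a point from world to camera coordinates); the wrist camera has in their place "mount" (4x4, takes a point from camera to tool coordinates, whose origin is the TCP and whose axes are the flange's). Camera axes: x right, y down, z forward; pixel columns grow to the right and rows downward; lengths in m; the calibration is good to about 2 mm. A picture is of the moment at which its call begins: read the wrist's pose just before it. There is no depth.
- job.hand_in(): hands the job in, once; it reports no verdict.
The state is a dict: "clock": time; "joint_pos": joint angles; "qvel": joint speeds; "tau": joint torques, N m; "tcp_pos": TCP position; "orientation": TCP orientation; "wrist_force": force on the tool from outside, world axes, zero at the start; "ft_torque": the same for the moment, N m; "finger_gap": finger opening in m.
Only numpy, scipy, OpenCV 4.12 (cv2) and the standard library are available. Lean on these libraries where they do the work, as an engineer would, in place of code of your own. Each camera call takes 0.05 s, during which the arm holds its last target.

TASK

Make up this patient's order: set the four amber glass jars upright in the wooden prescription tray, each in the liner of the same colour as its lid (the colours tell the patient which jar is boiled when). Set the glass down gently, do not drop it, and leave the two white plastic jars with the same lids, which belong to another order, standing where they are.

Things in the scene. Friction and masses are not known exactly. Their poses are not given: they have to be found in the camera images.
- red_jar_mid (a point): Small amber glass herb jar with a red plastic lid and a blank cream label: straight body 54 mm across from its base to 60 mm up, narrower shoulder, then a round lid 43 mm across; 84 mm tall in all, about 0.22 kg. This point is its centre, on the axis and half-way up: 42 mm above its base; z points up out of the lid. At the start it stands upright on the counter.
- yellow_jar_mid (a point): Small amber glass herb jar with a yellow plastic lid and a blank cream label: straight body 54 mm across from its base to 60 mm up, narrower shoulder, then a round lid 43 mm across; 84 mm tall in all, about 0.22 kg. This point is its centre, on the axis and half-way up: 42 mm above its base; z points up out of the lid. At the start it stands upright on the counter.
- green_jar_mid (a point): Small amber glass herb jar with a green plastic lid and a blank cream label: straight body 54 mm across from its base to 60 mm up, narrower shoulder, then a round lid 43 mm across; 84 mm tall in all, about 0.22 kg. This point is its centre, on the axis and half-way up: 42 mm above its base; z points up out of the lid. At the start it stands upright on the counter.
- blue_jar_mid (a point): Small amber glass herb jar with a blue plastic lid and a blank cream label: straight body 54 mm across from its base to 60 mm up, narrower shoulder, then a round lid 43 mm across; 84 mm tall in all, about 0.22 kg. This point is its centre, on the axis and half-way up: 42 mm above its base; z points up out of the lid. At the start it stands upright on the counter.
- white_red_mid (a point): Look-alike from another order: white opaque plastic jar (white shoulder showing round the lid) with a red lid, same shape and size as the amber jars: straight body 54 mm across from its base to 60 mm up, narrower shoulder, then a round lid 43 mm across; 84 mm tall in all, about 0.22 kg. This point is its centre, on the axis and half-way up: 42 mm above its base; z points up out of the lid. At the start it stands upright on the counter. To be left where it stands.
- white_blue_mid (a point): Look-alike from another order: white opaque plastic jar (white shoulder showing round the lid) with a blue lid, same shape and size as the amber jars: straight body 54 mm across from its base to 60 mm up, narrower shoulder, then a round lid 43 mm across; 84 mm tall in all, about 0.22 kg. This point is its centre, on the axis and half-way up: 42 mm above its base; z points up out of the lid. At the start it stands upright on the counter. To be left where it stands.
- red_liner: Red plastic liner, an open square tub 88 x 88 mm outside, 82 x 82 mm inside, 21 mm high, floor 3 mm thick, one of four set side by side, two by two at 94 mm spacing, in a low fixed wooden tray (204 mm square, rim 24 mm above the counter, lower than the liners' rims). It does not move. Origin at the centre of its underside, 8 mm above the counter; x and y run along its sides, z up. A jar standing in it has its centre 45 mm above this origin.
- yellow_liner: Yellow plastic liner, an open square tub 88 x 88 mm outside, 82 x 82 mm inside, 21 mm high, floor 3 mm thick, one of four set side by side, two by two at 94 mm spacing, in a low fixed wooden tray (204 mm square, rim 24 mm above the counter, lower than the liners' rims). It does not move. Origin at the centre of its underside, 8 mm above the counter; x and y run along its sides, z up. A jar standing in it has its centre 45 mm above this origin.
- green_liner: Green plastic liner, an open square tub 88 x 88 mm outside, 82 x 82 mm inside, 21 mm high, floor 3 mm thick, one of four set side by side, two by two at 94 mm spacing, in a low fixed wooden tray (204 mm square, rim 24 mm above the counter, lower than the liners' rims). It does not move. Origin at the centre of its underside, 8 mm above the counter; x and y run along its sides, z up. A jar standing in it has its centre 45 mm above this origin.
- blue_liner: Blue plastic liner, an open square tub 88 x 88 mm outside, 82 x 82 mm inside, 21 mm high, floor 3 mm thick, one of four set side by side, two by two at 94 mm spacing, in a low fixed wooden tray (204 mm square, rim 24 mm above the counter, lower than the liners' rims). It does not move. Origin at the centre of its underside, 8 mm above the counter; x and y run along its sides, z up. A jar standing in it has its centre 45 mm above this origin.

How it is judged:
At the end, for the whole second after the job is handed in: Each amber jar stands upright (0.12 rad), released and at rest on the floor of the liner of its lid colour (axis within 23 mm of the liner's centre, jar centre 40 to 51 mm above the liner's underside); both white jars are upright (0.12 rad) and within 25 mm of where they stood (horizontal distance between red_jar_mid and red_liner below 0.023 m and z of red_jar_mid in the frame of red_liner between 0.04 and 0.051 m and angle between each of red_jar_mid, yellow_jar_mid, green_jar_mid, blue_jar_mid, white_red_mid, white_blue_mid's own z axis and vertical below 0.12 rad and linear speed of each of red_jar, yellow_jar, green_jar, blue_jar below 0.02 m/s and horizontal distance between yellow_jar_mid and yellow_liner below 0.023 m and z of yellow_jar_mid in the frame of yellow_liner between 0.04 and 0.051 m and horizontal distance between green_jar_mid and green_liner below 0.023 m and z of green_jar_mid in the frame of green_liner between 0.04 and 0.051 m and horizontal distance between blue_jar_mid and blue_liner below 0.023 m and z of blue_jar_mid in the frame of blue_liner between 0.04 and 0.051 m and distance of each of white_red_mid, white_blue_mid from where it was at the start of the episode below 0.025 m); the robot touches nothing.
It fails at once if the red-lidded amber jar is dropped or thrown (moves faster than 0.7 m/s while the gripper does not touch it) (linear speed of red_jar above 0.7 m/s and contact force between the fingers and red_jar below 0.05 N).
It fails at once if the yellow-lidded amber jar is dropped or thrown (moves faster than 0.7 m/s while the gripper does not touch it) (linear speed of yellow_jar above 0.7 m/s and contact force between the fingers and yellow_jar below 0.05 N).
It fails at once if the green-lidded amber jar is dropped or thrown (moves faster than 0.7 m/s while the gripper does not touch it) (linear speed of green_jar above 0.7 m/s and contact force between the fingers and green_jar below 0.05 N).
It fails at once if the blue-lidded amber jar is dropped or thrown (moves faster than 0.7 m/s while the gripper does not touch it) (linear speed of blue_jar above 0.7 m/s and contact force between the fingers and blue_jar below 0.05 N).
It also fails if it takes over 106 s, if anything falls off the work surface, if the arm or the gripper's body presses on something with over 40 N, if the wrist force passes 120 N, or if a joint passes its speed limit or range.

## Working session

There is one attempt and no reset: what is moved stays moved. The work goes in short steps, Python scripts to look and compute and a tool call to move; the robot and the scene stay as the last step left them, time stands still between calls to the robot, and variables do not carry over. Pictures are saved under pics/ and viewed, and the job is handed in when it is done.

Besides the shell and the picture viewer there is one more tool, called after "Emit:" as a command line: name --argument value ..., lists and objects as JSON in quotes. move_arm: Moves the arm, as the interface text tells. Its arguments: {"type":"object","properties":{"commands":{"type":"array","items":{"type":"array"}},"newtons":{"type":"number"}},"required":["commands"]}

```bash
mkdir -p pics
cat > h.py <<'E'
import numpy as np, cv2
from workcell import env, eyes, job
def snap(n,f):
    d=eyes.read_camera(n); cv2.imwrite('pics/'+f,d['frame'][:,:,::-1]); return d
def ray(d,u,v,T=None):
    K=np.array(d['mtx']);k=d['k1']
    a=np.array([(u-K[0,2])/K[0,0],(v-K[1,2])/K[1,1]])
    b=a.copy()
    for _ in range(30): b=a/(1+k*(b@b))
    W=np.linalg.inv(d['camera_from_world']) if T is None else T
    r=W[:3,:3]@np.array([b[0],b[1],1]); return W[:3,3],r
def onz(d,u,v,z,T=None):
    o,r=ray(d,u,v,T); return o+r*(z-o[2])/r[2]
def proj(d,p):
    M=np.array(d['camera_from_world']);q=M[:3,:3]@p+M[:3,3];b=q[:2]/q[2];b=b*(1+d['k1']*(b@b));K=np.array(d['mtx'])
    return K[0,0]*b[0]+K[0,2],K[1,1]*b[1]+K[1,2]
E
python3 - <<'E'
from h import *
import pickle
D={}
for n in ['scene','side','wrist']:
    s=env.get_state(); d=snap(n,n+'0.png'); D[n]=d
    print(n,d['k1'],d['mtx'],d.get('camera_from_world'),d.get('mount'))
D['s']=s
print(s)
pickle.dump(D,open('d0.pkl','wb'))
E
```

```text
scene -0.03026729174051445 [[441.96161423   0.         276.23674686]
 [  0.         441.96161423 207.87777606]
 [  0.           0.           1.        ]] [[ 0.76457181  0.64445967  0.01008346 -0.41982687]
 [ 0.49811722 -0.58088171 -0.64378232 -0.23028286]
 [-0.40903444  0.49724056 -0.76514224  1.23803616]
 [ 0.          0.          0.          1.        ]] None
side 0.04795443660764241 [[445.84633167   0.         278.95953998]
 [  0.         445.84633167 210.64807294]
 [  0.           0.           1.        ]] [[ 0.94356488 -0.33072394 -0.01752146 -0.52754818]
 [-0.241641   -0.65129986 -0.71931781  0.18841263]
 [ 0.22648389  0.68295693 -0.69446014  0.853858  ]
 [ 0.          0.          0.          1.        ]] None
wrist -0.028468641460639328 [[337.65012911   0.         276.83073725]
 [  0.         337.65012911 205.82148772]
 [  0.           0.           1.        ]] None [[-2.32590869e-04 -9.64508504e-01 -2.64051683e-01  6.71312841e-02]
 [ 9.99999315e-01 -5.27336741e-04  1.04536376e-03  4.21536633e-04]
 [-1.14750639e-03 -2.64051259e-01  9.64507966e-01 -1.23198243e-01]
 [ 0.00000000e+00  0.00000000e+00  0.00000000e+00  1.00000000e+00]]
{'clock': 0.1, 'joint_pos': array([-1.39583784e-01,  3.13965563e-01,  4.50861365e-02,  1.30357533e+00,
        1.53698938e-05,  1.43119556e+00]), 'qvel': array([ 5.67407428e-04, -2.40938133e-03,  4.53985486e-03, -9.81543379e-04,
       -6.71654486e-05,  1.00571733e-03]), 'tau': array([ 3.58776997e-03, -4.81727242e+01,  2.99244744e+01,  1.27543980e-02,
       -1.12281841e-04,  1.60051752e-05]), 'tcp_pos': array([5.74584241e-01, 6.24730235e-05, 2.49472452e-01]), 'orientation': array([-6.66849447e-04,  7.07100537e-01,  7.07112539e-01, -4.92919876e-04]), 'wrist_force': array([-0.22303503, -0.38472899,  0.70762063]), 'ft_torque': array([ 0.00560086, -0.00185479, -0.03585125]), 'finger_gap': 0.08530001301171972}
```

View pics/scene0.png

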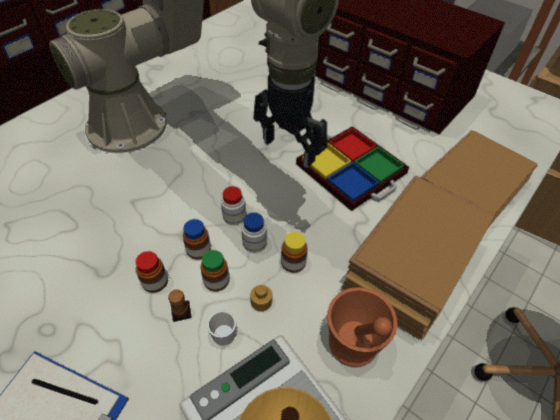

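View pics/side0.png

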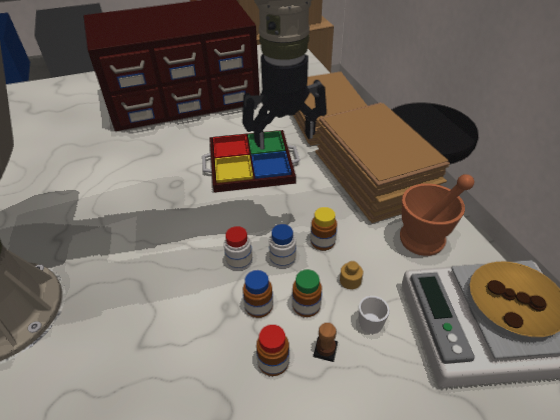

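View pics/wrist0.png

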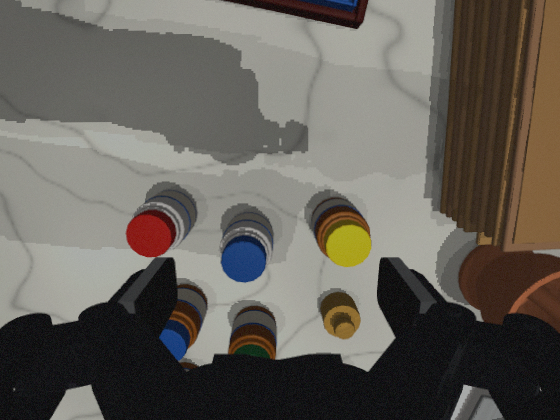

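The amber jars in the scene view are red (149,263), blue (195,230), green (213,262) and yellow (294,243). The white jars are red-lidded (233,195) and blue-lidded (254,223). I'll enlarge these to read them more precisely.

Run:
```python
from h import *
a=cv2.imread('pics/scene0.png')[180:300,125:315]; cv2.imwrite('pics/sc0.png',cv2.resize(a,None,fx=4.2,fy=4.2,interpolation=cv2.INTER_NEAREST))
a=cv2.imread('pics/side0.png')[200:380,215:345]; cv2.imwrite('pics/si0.png',cv2.resize(a,None,fx=3.3,fy=3.3,interpolation=cv2.INTER_NEAREST))
a=cv2.imread('pics/scene0.png')[120:210,290:415]; cv2.imwrite('pics/tr0.png',cv2.resize(a,None,fx=6,fy=6,interpolation=cv2.INTER_NEAREST))
a=cv2.imread('pics/side0.png')[120:200,195:305]; cv2.imwrite('pics/tr1.png',cv2.resize(a,None,fx=7,fy=7,interpolation=cv2.INTER_NEAREST))
```

```text
(no output)
```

View pics/sc0.png

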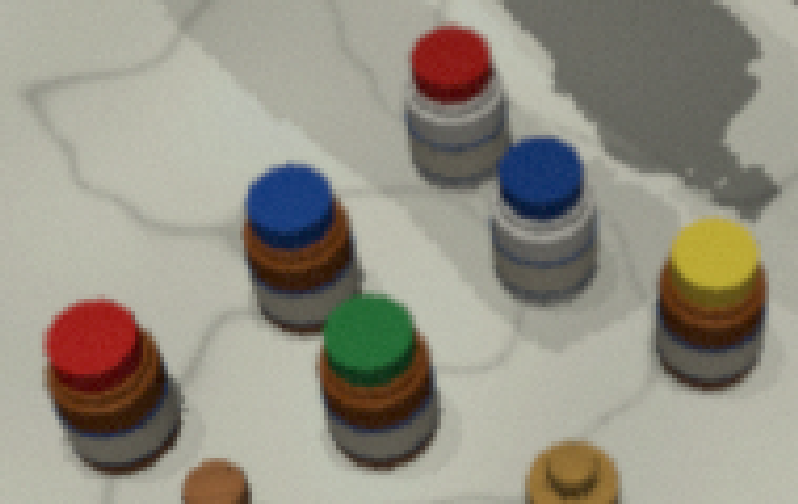

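View pics/si0.png

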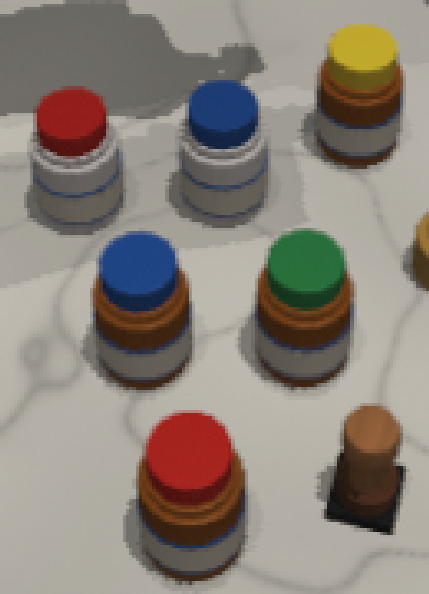

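View pics/tr0.png

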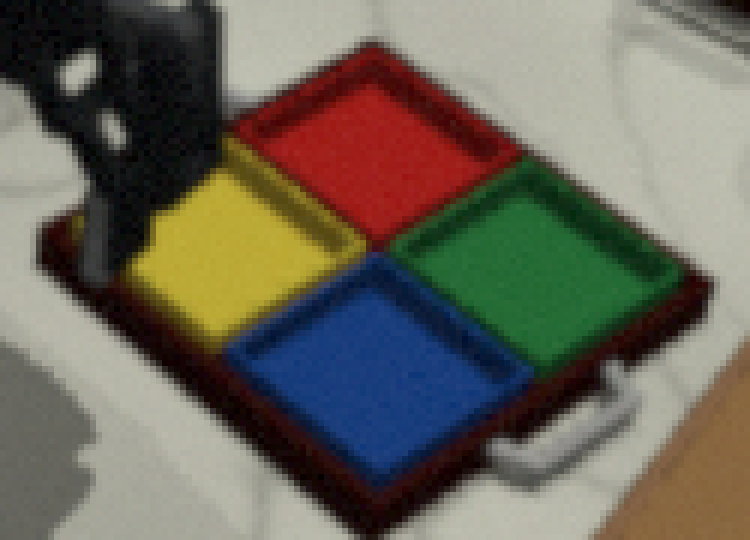

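View pics/tr1.png

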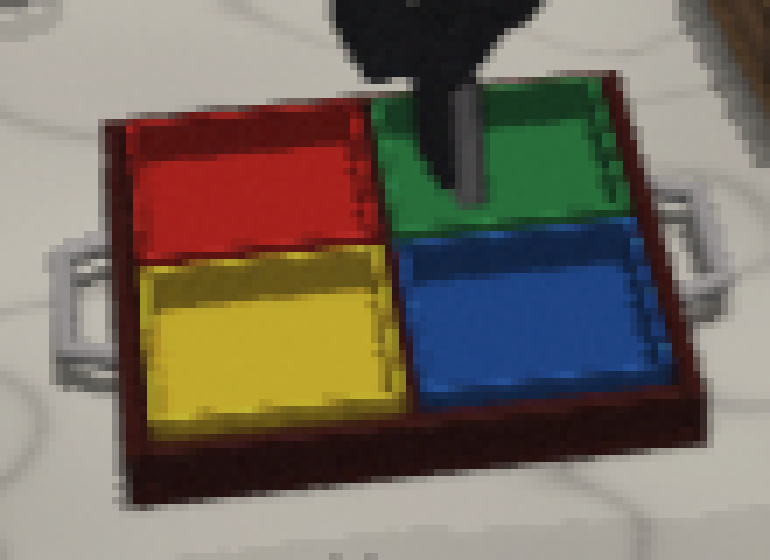

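```bash
cat > fit.py <<'E'
from h import *
import pickle
from scipy.optimize import minimize
D=pickle.load(open('d0.pkl','rb'))
def masks(d):
    hsv=cv2.cvtColor(cv2.GaussianBlur(d['frame'],(3,3),0),cv2.COLOR_RGB2HSV);h,s,v=[hsv[...,i].astype(int) for i in range(3)]
    ok=(s>120)&(v>45)
    return dict(red=ok&((h<6)|(h>172))&(s>175)&(v>75),yellow=ok&(h>22)&(h<34),green=ok&(h>50)&(h<90),blue=ok&(h>100)&(h<125)&(s>150))
S=4
def hullmask(d,P,roi):
    x0,y0,x1,y1=roi
    q=np.array([proj(d,p) for p in P]);q=(q-[x0,y0]+.5)*S*16-8
    m=np.zeros(((y1-y0)*S,(x1-x0)*S),np.uint8)
    cv2.fillConvexPoly(m,cv2.convexHull(q.astype(np.int32)),1,shift=4)
    return cv2.resize(m.astype(np.float32),(x1-x0,y1-y0),interpolation=cv2.INTER_AREA)
M={n:masks(D[n]) for n in('scene','side')}
E
cat > f1.py <<'E'
from fit import *
th=np.linspace(0,2*np.pi,40,endpoint=False)
J=dict(red=('red',(149,263)),blue=('blue',(195,230)),green=('green',(213,262)),yellow=('yellow',(294,243)),wred=('red',(233,195)),wblue=('blue',(254,223)))
sidepx=dict(red=(272,338),blue=(257,282),green=(307,282),yellow=(324,215),wred=(236,236),wblue=(282,234))
for k,(c,px) in J.items():
    out=[]
    for use in(('scene',),('side',),('scene','side')):
        p0=onz(D['scene'],*px,.084)[:2]
        def cost(p,use=use):
            t=0
            for n in use:
                c0=px if n=='scene' else sidepx[k]
                roi=(int(c0[0])-22,int(c0[1])-22,int(c0[0])+22,int(c0[1])+22)
                P=[(p[0]+.0215*np.cos(a),p[1]+.0215*np.sin(a),z) for a in th for z in(.084,.084-p[2]/10)]
                m=hullmask(D[n],P,roi); t+=np.abs(m-M[n][c][roi[1]:roi[3],roi[0]:roi[2]]).sum()
            return t
        r=minimize(cost,[*p0,.18],method='Nelder-Mead',options=dict(initial_simplex=[[*p0,.15],[p0[0]+.006,p0[1],.15],[p0[0],p0[1]+.006,.15],[*p0,.2]],xatol=1e-4,fatol=.3))
        out.append(np.r_[r.x.round(4),r.fun.round(0)])
    print(k,*out)
# tray
c0=onz(D['scene'],290+372/6,120+250/6,.029);print('c0',c0)
for n,uv in (('scene',{'red':(352,148),'yellow':(325,163),'blue':(352,180),'green':(381,163)}),):
    pos={k:onz(D[n],*v,.015)[:2] for k,v in uv.items()};print(pos)
E
python3 f1.py
```

```text
red [ 0.4545 -0.2777  0.0483 45.    ] [ 0.4507 -0.2786  0.0541 42.    ] [ 4.515e-01 -2.782e-01  6.290e-02  1.120e+02]
blue [ 4.649e-01 -1.630e-01  1.940e-02  3.700e+01] [ 4.610e-01 -1.645e-01  4.370e-02  4.400e+01] [ 4.620e-01 -1.638e-01  4.800e-02  9.900e+01]
green [ 5.484e-01 -1.929e-01  2.710e-02  3.600e+01] [ 5.437e-01 -1.963e-01 -3.750e-02  5.000e+01] [ 5.469e-01 -1.931e-01  5.150e-02  9.800e+01]
yellow [ 0.6406 -0.053   0.0518 29.    ] [ 0.6404 -0.0521  0.0906 28.    ] [ 6.401e-01 -5.250e-02  7.790e-02  6.100e+01]
wred [ 4.595e-01 -4.570e-02  1.460e-02  3.300e+01] [ 0.4564 -0.0453  0.0627 42.    ] [ 4.565e-01 -4.530e-02  5.070e-02  9.100e+01]
wblue [ 5.448e-01 -7.110e-02  9.300e-03  3.200e+01] [ 0.5413 -0.0704  0.0566 43.    ] [ 5.426e-01 -7.090e-02  5.190e-02  9.400e+01]
c0 [0.57505126 0.26502031 0.029     ]
{'red': array([0.53942184, 0.32183786]), 'yellow': array([0.51871411, 0.22911807]), 'blue': array([0.60478268, 0.22410038]), 'green': array([0.62767821, 0.32320999])}
```

```bash
cat > ov.py <<'E'
from fit import *
P=dict(red=(.4515,-.2782),blue=(.462,-.1638),green=(.546,-.194),yellow=(.6401,-.0525),wred=(.457,-.0453),wblue=(.543,-.0709))
th=np.linspace(0,2*np.pi,60)
for n,(x0,y0,x1,y1),s in(('scene',(125,180,315,300),4),('side',(215,200,345,380),3.3)):
    d=D[n];a=cv2.resize(d['frame'][y0:y1,x0:x1,::-1],None,fx=s,fy=s,interpolation=cv2.INTER_NEAREST)
    for k,p in P.items():
        for r,z,c in((.0215,.084,(255,255,255)),(.027,0,(0,255,255)),(.027,.06,(255,255,0))):
            q=np.array([proj(d,(p[0]+r*np.cos(t),p[1]+r*np.sin(t),z)) for t in th])
            q=((q-[x0,y0]+.5)*s).astype(np.int32);cv2.polylines(a,[q],True,c,1)
    cv2.imwrite(f'pics/ov_{n}.png',a)
E
python3 ov.py
```

```text
(no output)
```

View pics/ov_scene.png

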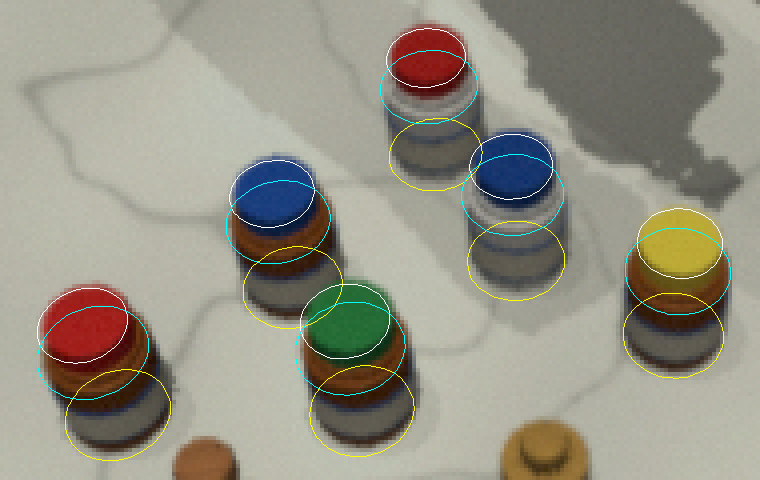

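View pics/ov_side.png

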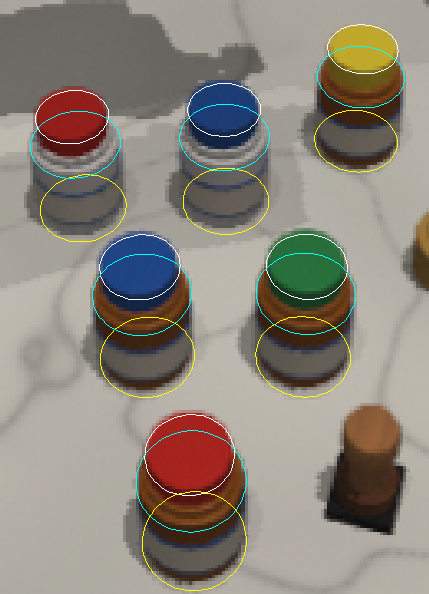

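```bash
cat > f2.py <<'E'
from fit import *
off=dict(yellow=(-1,-1),blue=(1,-1),red=(-1,1),green=(1,1))
roi={'scene':(285,110,420,215),'side':(190,115,310,200)}
def C(p):
    R=np.array([[np.cos(p[2]),-np.sin(p[2])],[np.sin(p[2]),np.cos(p[2])]])
    return {k:p[:2]+R@(np.array(o)*.047) for k,o in off.items()},R
def cost(p,use):
    c,R=C(p);t=0
    for n in use:
        x0,y0,x1,y1=roi[n];vis=D[n]['frame'][y0:y1,x0:x1].max(2)>60
        for k in off:
            P=[(*(c[k]+R@np.array([a,b])*.044),z) for a in(-1,1) for b in(-1,1) for z in(.024,.029)]
            m=hullmask(D[n],P,roi[n]);t+=(np.abs(m-M[n][k][y0:y1,x0:x1])*vis).sum()
    return t
for use in(('scene',),('side',),('scene','side')):
    r=minimize(cost,[.572,.27,0.1],args=(use,),method='Nelder-Mead',options=dict(initial_simplex=[[.57,.27,0],[.58,.27,0],[.57,.28,0],[.57,.27,.15]],xatol=1e-4,fatol=1))
    print(use,r.x.round(4),r.fun,{k:v.round(4) for k,v in C(r.x)[0].items()})
for nm,a,z in(('stamp',(178,312),0),('stopper',(261,305),0),('cup',(222,338),0),('mortar',(357,350),0),('mortrimL',(328,315),.08),('bookcorner',(350,283),0.06),('scaleL',(183,405),.04)):
    print(nm,onz(D['scene'],*a,z).round(3))
E
python3 f2.py
```

```text
('scene',) [ 0.5743  0.2691 -0.1788] 214.375 {'yellow': array([0.5197, 0.2312]), 'blue': array([0.6122, 0.2145]), 'red': array([0.5364, 0.3237]), 'green': array([0.6289, 0.307 ])}
('side',) [ 0.5744  0.2689 -0.1839] 269.1875 {'yellow': array([0.5196, 0.2313]), 'blue': array([0.612 , 0.2141]), 'red': array([0.5368, 0.3237]), 'green': array([0.6292, 0.3065])}
('scene', 'side') [ 0.5743  0.2693 -0.1863] 486.0 {'yellow': array([0.5194, 0.2318]), 'blue': array([0.6118, 0.2144]), 'red': array([0.5368, 0.3242]), 'green': array([0.6292, 0.3068])}
stamp [ 0.539 -0.29   0.   ]
stopper [ 0.654 -0.171  0.   ]
cup [ 0.643 -0.272  0.   ]
mortar [ 0.853 -0.125  0.   ]
mortrimL [ 0.786 -0.139  0.08 ]
bookcorner [ 0.775 -0.048  0.06 ]
scaleL [ 0.691 -0.407  0.04 ]
```

Emit:
move_arm --commands '[[[0.55, -0.44, 0], [0, 0, 0], 0.7], [[0.55, -0.44, 0], [0, 0, 0], 0.7], [[0.55, -0.44, 0], [0, 0, 0], 0.7], [[0, 0, -0.7], [0, 0, 0], 0.7], [[0, 0, -0.7], [0, 0, 0], 0.7]]' --newtons 40

```text
clock: 0.65
tcp_pos: [0.6423, -0.0538, 0.1938]
orientation: [0.001, 0.707, 0.707, 0.001]
wrist_force: [0.5, 0.0, -0.7]
finger_gap: 0.073
```

```bash
cat >> h.py <<'E'
from scipy.spatial.transform import Rotation as Rr
def wtw(s,d):
    q=s['orientation'];T=np.eye(4);T[:3,:3]=Rr.from_quat([q[1],q[2],q[3],q[0]]).as_matrix();T[:3,3]=s['tcp_pos'];return T@d['mount']
def wristpt(f,pts=(),z=.084):
    s=env.get_state();d=snap('wrist',f);T=wtw(s,d);import pickle;pickle.dump((s,d),open('w.pkl','wb'))
    print(s['tcp_pos'],s['wrist_force'])
    return d,T
E
python3 -c "
from h import *
d,T=wristpt('w1.png')"
```

```text
[ 0.64227889 -0.05377242  0.19377579] [ 0.53023265  0.03982646 -0.65967542]
```

View pics/w1.png

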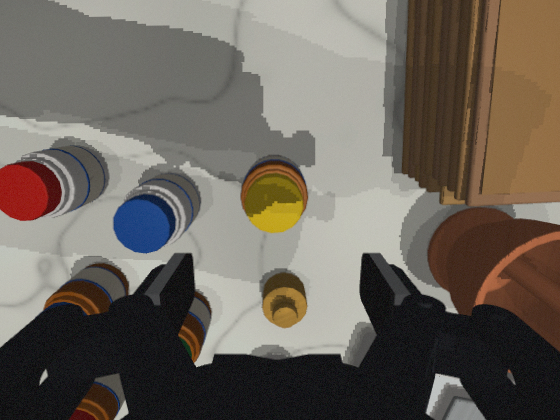

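```bash
python3 -c "
from h import *
import pickle
s,d=pickle.load(open('w.pkl','rb'));T=wtw(s,d)
for p in((273,203),(144,223),(27,191)): print(onz(d,*p,.084,T).round(4))"
```

```text
[ 0.6404 -0.0484  0.084 ]
[ 0.5465 -0.0632  0.084 ]
[ 0.4641 -0.0391  0.084 ]
```

Emit:
move_arm --commands '[[[-0.04, 0.06, -0.8], [0, 0, 0], 0.7], [[0, 0, -0.8], [0, 0, 0], 0.7], [[0, 0, -0.8], [0, 0, 0], 0.7], [[0, 0, -0.7], [0, 0, 0], 0.7], [[0, 0, -0.5], [0, 0, 0], 0.7]]'

```text
clock: 1.2
tcp_pos: [0.6382, -0.05, 0.0484]
orientation: [-0.001, 0.707, 0.707, -0.001]
wrist_force: [0.2, 0.1, -0.4]
finger_gap: 0.0726
```

Emit:
move_arm --commands '[[[0, 0, 0], [0, 0, 0], 0.7], [[0, 0, 0], [0, 0, 0], 0.2], [[0, 0, 0], [0, 0, 0], -1], [[0, 0, 0], [0, 0, 0], -1], [[0, 0, 0], [0, 0, 0], -1]]'

```text
clock: 1.7
tcp_pos: [0.6404, -0.0506, 0.0518]
orientation: [0.001, 0.707, 0.707, 0.001]
wrist_force: [0.5, -0.0, 1.7]
finger_gap: 0.0527
```

Emit:
move_arm --commands '[[[0, 0, 0], [0, 0, 0], -1], [[0, 0, 0.25], [0, 0, 0], -1], [[0, 0, 0.6], [0, 0, 0], -1], [[0, 0, 0.8], [0, 0, 0], -1], [[0, 0, 0.8], [0, 0, 0], -1]]' --newtons 50

```text
clock: 2.2
tcp_pos: [0.6385, -0.0502, 0.1489]
orientation: [-0.001, 0.707, 0.707, -0.001]
wrist_force: [0.1, -0.8, -2.2]
finger_gap: 0.0526
```

```bash
python3 -c "
from h import *
print(env.get_state()['finger_gap'],env.get_state()['tcp_pos']);snap('side','s2.png')"
```

```text
0.05262371613512339 [ 0.63851689 -0.05024825  0.1489119 ]
```

View pics/s2.png

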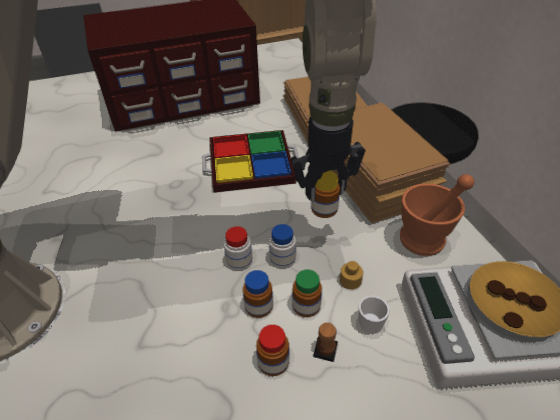

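The side view shows the jar held upright at (325,190). Next I carry it to the yellow liner.

Emit:
move_arm --commands '[[[-0.2, 0.4, 0], [0, 0, 0], -1], [[-0.3, 0.75, 0], [0, 0, 0], -1], [[-0.3, 0.75, 0], [0, 0, 0], -1], [[-0.3, 0.75, 0], [0, 0, 0], -1], [[-0.3, 0.75, 0], [0, 0, 0], -1]]'

```text
clock: 2.75
tcp_pos: [0.5814, 0.0871, 0.1473]
orientation: [-0.001, 0.707, 0.707, -0.001]
wrist_force: [0.8, 0.6, -2.5]
finger_gap: 0.0524
```

Emit:
move_arm --commands '[[[-0.4, 0.8, 0], [0, 0, 0], -1], [[-0.4, 0.8, 0], [0, 0, 0], -1], [[-0.4, 0.8, 0], [0, 0, 0], -1], [[-0.4, 0.8, 0], [0, 0, 0], -1], [[0, 0.4, 0], [0, 0, 0], -1]]'

```text
clock: 3.25
tcp_pos: [0.5155, 0.2319, 0.1474]
orientation: [-0.001, 0.706, 0.708, -0.001]
wrist_force: [0.5, 0.8, -2.1]
finger_gap: 0.0525
```

Emit:
move_arm --commands '[[[0, 0, 0], [0, 0, 0], -1], [[0, 0, 0], [0, 0, 0], -1]]'

```text
clock: 3.45
tcp_pos: [0.5192, 0.2296, 0.1478]
orientation: [0.0, 0.707, 0.707, -0.0]
wrist_force: [-0.4, -0.4, -1.5]
finger_gap: 0.0526
```

```bash
python3 -c "
from h import *
print(env.get_state()['finger_gap'],env.get_state()['tcp_pos'],env.get_state()['clock']);snap('wrist','w3.png')"
```

```text
0.05261675428232474 [0.51916025 0.22956236 0.14784665] 3.45
```

View pics/w3.png

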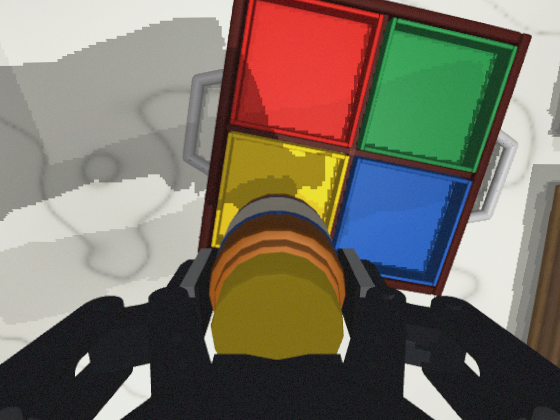

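Emit:
move_arm --commands '[[[0, 0.05, -0.4], [0, 0, 0], -1], [[0, 0, -0.5], [0, 0, 0], -1], [[0, 0, -0.5], [0, 0, 0], -1], [[0, 0, -0.3], [0, 0, 0], -1], [[0, 0, 0], [0, 0, 0], -1]]'

```text
clock: 4.0
tcp_pos: [0.5183, 0.2302, 0.0783]
orientation: [-0.001, 0.708, 0.707, -0.002]
wrist_force: [-0.5, -1.4, -2.1]
finger_gap: 0.0526
```

Emit:
move_arm --commands '[[[0, 0, -0.15], [0, 0, 0], -1], [[0, 0, -0.1], [0, 0, 0], -1], [[0, 0, -0.06], [0, 0, 0], -1], [[0, 0, 0], [0, 0, 0], -1]]'

```text
clock: 4.4
tcp_pos: [0.5195, 0.2316, 0.068]
orientation: [0.0, 0.707, 0.707, 0.0]
wrist_force: [0.2, -0.1, -1.7]
finger_gap: 0.0527
```

Emit:
move_arm --commands '[[[0, 0, -0.05], [0, 0, 0], -1], [[0, 0, -0.05], [0, 0, 0], -1], [[0, 0, 0], [0, 0, 0], -1]]'

```text
clock: 4.7
tcp_pos: [0.5193, 0.2316, 0.0638]
orientation: [-0.0, 0.707, 0.707, -0.0]
wrist_force: [-0.5, 0.6, -3.0]
finger_gap: 0.0524
```

Emit:
move_arm --commands '[[[0, 0, -0.03], [0, 0, 0], -1], [[0, 0, -0.03], [0, 0, 0], -1], [[0, 0, 0], [0, 0, 0], -1]]'

```text
clock: 5.0
tcp_pos: [0.5195, 0.2317, 0.0628]
orientation: [0.0, 0.707, 0.707, 0.0]
wrist_force: [-3.2, -0.9, 6.5]
finger_gap: 0.0527
```

Emit:
move_arm --commands '[[[0, 0, 0], [0, 0, 0], 0.4], [[0, 0, 0], [0, 0, 0], 0.6], [[0, 0, 0], [0, 0, 0], 0.7], [[0, 0, 0], [0, 0, 0], 0.7]]'

```text
clock: 5.4
tcp_pos: [0.5195, 0.2316, 0.0614]
orientation: [0.0, 0.707, 0.707, 0.0]
wrist_force: [-0.4, -0.5, -0.2]
finger_gap: 0.0727
```

Emit:
move_arm --commands '[[[0, 0, 0.3], [0, 0, 0], 0.7], [[0, 0, 0.8], [0, 0, 0], 0.7], [[0, 0, 0.9], [0, 0, 0], 0.7], [[0, 0, 0.9], [0, 0, 0], 0.7], [[0, -0.5, 0], [0, 0, 0], 0.7]]'

```text
clock: 5.9
tcp_pos: [0.5227, 0.2137, 0.1841]
orientation: [0.003, 0.706, 0.708, 0.005]
wrist_force: [0.2, -0.1, 0.2]
finger_gap: 0.0727
```

```bash
python3 -c "
from h import *
print(env.get_state()['finger_gap'],env.get_state()['tcp_pos'],env.get_state()['clock']);snap('wrist','w4.png')"
```

```text
0.07269792998612673 [0.52272956 0.21369123 0.18412453] 5.9
```

View pics/w4.png

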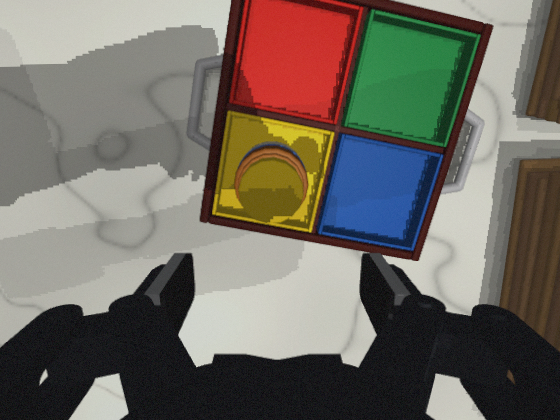

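The yellow jar now stands in the yellow liner, with its lid around (272,185). Green is next.

Emit:
move_arm --commands '[[[0.05, -0.8, 0], [0, 0, 0], 0.7], [[0.05, -0.8, 0], [0, 0, 0], 0.7], [[0.05, -0.8, 0], [0, 0, 0], 0.7], [[0.05, -0.8, 0], [0, 0, 0], 0.7], [[0.05, -0.8, 0], [0, 0, 0], 0.7]]'

```text
clock: 6.45
tcp_pos: [0.5292, 0.0505, 0.1778]
orientation: [-0.0, 0.707, 0.707, 0.0]
wrist_force: [-0.7, 0.2, 0.2]
finger_gap: 0.0729
```

Emit:
move_arm --commands '[[[0.05, -0.8, 0], [0, 0, 0], 0.7], [[0.05, -0.8, 0], [0, 0, 0], 0.7], [[0.05, -0.8, 0], [0, 0, 0], 0.7], [[0.05, -0.8, 0], [0, 0, 0], 0.7], [[0.05, -0.8, 0], [0, 0, 0], 0.7]]'

```text
clock: 6.95
tcp_pos: [0.5392, -0.1096, 0.1778]
orientation: [-0.0, 0.707, 0.707, 0.0]
wrist_force: [-0.0, 0.1, 0.9]
finger_gap: 0.0724
```

Emit:
move_arm --commands '[[[0.05, -0.8, 0], [0, 0, 0], 0.7], [[0.05, -0.8, 0], [0, 0, 0], 0.7], [[0.05, -0.5, 0], [0, 0, 0], 0.7], [[0, 0, 0], [0, 0, 0], 0.7], [[0, 0, 0], [0, 0, 0], 0.7]]'

```text
clock: 7.45
tcp_pos: [0.5452, -0.1921, 0.1773]
orientation: [-0.001, 0.707, 0.707, 0.0]
wrist_force: [-0.7, 0.7, -0.3]
finger_gap: 0.0728
```

```bash
python3 -c "
from h import *
d,T=wristpt('w5.png')"
```

```text
[ 0.54517457 -0.19212267  0.17734664] [-0.6659665   0.7032806  -0.28483733]
```

View pics/w5.png

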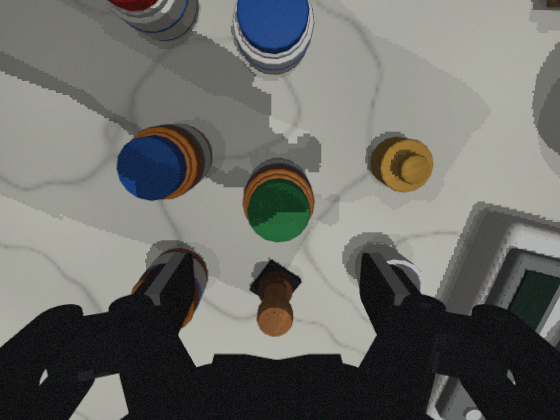

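```bash
python3 -c "
from h import *
import pickle
s,d=pickle.load(open('w.pkl','rb'));T=wtw(s,d)
for p in((278,209),(152,167),(272,15)): print(onz(d,*p,.084,T).round(4))"
```

```text
[ 0.5466 -0.1864  0.084 ]
[ 0.465  -0.1581  0.084 ]
[ 0.5431 -0.0693  0.084 ]
```

Emit:
move_arm --commands '[[[0.04, 0.05, -0.7], [0, 0, 0], 0.7], [[0, 0, -0.7], [0, 0, 0], 0.7], [[0, 0, -0.7], [0, 0, 0], 0.7], [[0, 0, -0.6], [0, 0, 0], 0.7], [[0, 0, -0.4], [0, 0, 0], 0.7]]'

```text
clock: 8.0
tcp_pos: [0.546, -0.1881, 0.0518]
orientation: [-0.001, 0.706, 0.708, -0.0]
wrist_force: [-1.1, -0.1, 0.6]
finger_gap: 0.0726
```

Emit:
move_arm --commands '[[[0, 0, 0], [0, 0, 0], 0.7], [[0, 0, 0], [0, 0, 0], 0.2], [[0, 0, 0], [0, 0, 0], -1], [[0, 0, 0], [0, 0, 0], -1], [[0, 0, 0], [0, 0, 0], -1]]'

```text
clock: 8.5
tcp_pos: [0.5479, -0.1904, 0.0548]
orientation: [0.001, 0.707, 0.707, 0.001]
wrist_force: [-0.2, 1.0, 4.2]
finger_gap: 0.0523
```

Emit:
move_arm --commands '[[[0, 0, 0], [0, 0, 0], -1], [[0, 0, 0.25], [0, 0, 0], -1], [[0, 0, 0.6], [0, 0, 0], -1], [[0, 0, 0.8], [0, 0, 0], -1], [[0, 0, 0.9], [0, 0, 0], -1]]'

```text
clock: 9.0
tcp_pos: [0.5459, -0.1902, 0.1558]
orientation: [-0.001, 0.707, 0.707, -0.001]
wrist_force: [1.1, -0.2, -2.9]
finger_gap: 0.0525
```

```bash
python3 -c "
from h import *
print(env.get_state()['finger_gap'],env.get_state()['tcp_pos']);snap('side','s6.png');snap('wrist','w6.png')"
```

```text
0.05246860471108508 [ 0.54593938 -0.19015726  0.15576726]
```

View pics/s6.png

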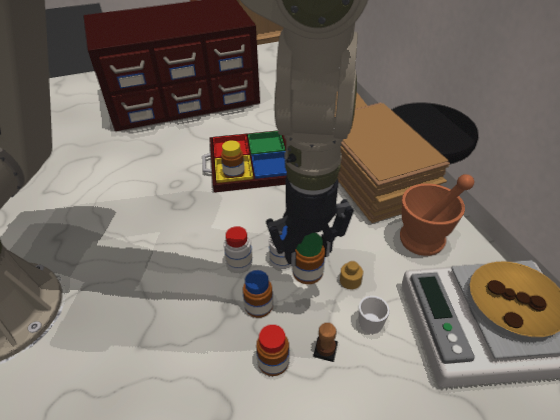

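Emit:
move_arm --commands '[[[0.13, 0.4, 0.4], [0, 0, 0], -1], [[0.13, 0.8, 0], [0, 0, 0], -1], [[0.13, 0.8, 0], [0, 0, 0], -1], [[0.13, 0.8, 0], [0, 0, 0], -1], [[0.13, 0.8, 0], [0, 0, 0], -1]]'

```text
clock: 9.6
tcp_pos: [0.5725, -0.0454, 0.1707]
orientation: [-0.001, 0.707, 0.707, -0.0]
wrist_force: [0.2, 0.2, -2.5]
finger_gap: 0.0525
```

Emit:
move_arm --commands '[[[0.13, 0.8, 0], [0, 0, 0], -1], [[0.13, 0.8, 0], [0, 0, 0], -1], [[0.13, 0.8, 0], [0, 0, 0], -1], [[0.13, 0.8, 0], [0, 0, 0], -1], [[0.13, 0.8, 0], [0, 0, 0], -1]]'

```text
clock: 10.1
tcp_pos: [0.5985, 0.1146, 0.1706]
orientation: [-0.0, 0.707, 0.707, -0.001]
wrist_force: [0.1, 0.3, -2.7]
finger_gap: 0.0521
```

Emit:
move_arm --commands '[[[0.13, 0.8, 0], [0, 0, 0], -1], [[0.13, 0.8, 0], [0, 0, 0], -1], [[0.13, 0.8, 0], [0, 0, 0], -1], [[0.13, 0.8, 0], [0, 0, 0], -1], [[0.13, 0.8, 0], [0, 0, 0], -1]]'

```text
clock: 10.6
tcp_pos: [0.6246, 0.2745, 0.1704]
orientation: [-0.0, 0.707, 0.707, -0.001]
wrist_force: [0.9, -1.0, -1.6]
finger_gap: 0.0522
```

Emit:
move_arm --commands '[[[0.1, 0.8, 0], [0, 0, 0], -1], [[0, 0, 0], [0, 0, 0], -1], [[0, 0, 0], [0, 0, 0], -1]]'

```text
clock: 10.9
tcp_pos: [0.6283, 0.306, 0.17]
orientation: [-0.0, 0.707, 0.708, -0.001]
wrist_force: [-0.9, 0.3, -2.2]
finger_gap: 0.0526
```

```bash
python3 -c "
from h import *
print(env.get_state()['finger_gap'],env.get_state()['tcp_pos']);snap('scene','s7.png');snap('wrist','w7.png')"
```

```text
0.05260245917160901 [0.62832923 0.30596867 0.17004933]
```

View pics/w7.png

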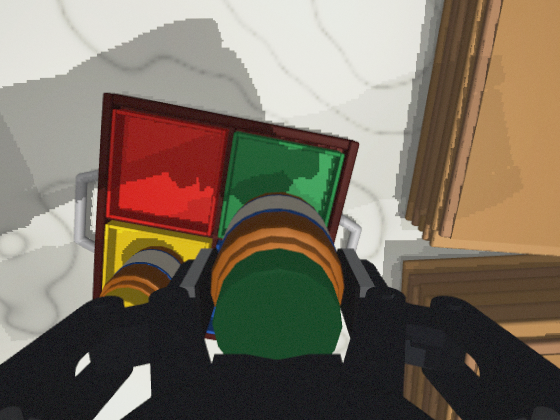

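```bash
python3 -c "
from h import *
import pickle
s=env.get_state();d=pickle.load(open('w.pkl','rb'))[1];T=wtw(s,d)
for z in (0.03,.06): print(onz(d,403,262,z,T).round(3),onz(d,397,230,z,T).round(3),onz(d,427,235,z,T).round(3))
D=pickle.load(open('d0.pkl','rb'))['scene']
for z in (0.03,.06): print(onz(D,415,180,z).round(3),onz(D,395,200,z).round(3))"
```

```text
[0.737 0.25  0.03 ] [0.729 0.279 0.03 ] [0.755 0.274 0.03 ]
[0.725 0.264 0.06 ] [0.718 0.289 0.06 ] [0.74  0.285 0.06 ]
[0.728 0.311 0.03 ] [0.724 0.223 0.03 ]
[0.736 0.281 0.06 ] [0.732 0.195 0.06 ]
```

View pics/s7.png

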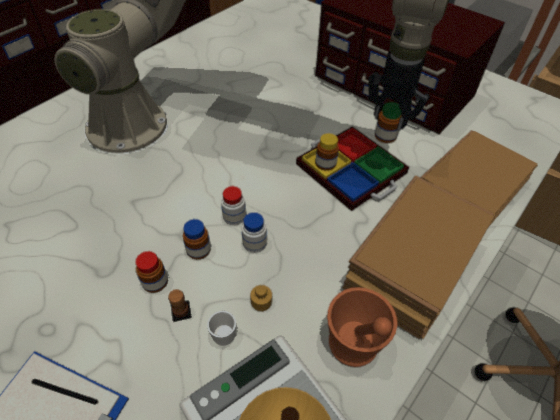

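The books start at x ≥ 0.72, which leaves clearance. Lowering the jar now.

Emit:
move_arm --commands '[[[0.02, 0.03, -0.4], [0, 0, 0], -1], [[0, 0, -0.6], [0, 0, 0], -1], [[0, 0, -0.6], [0, 0, 0], -1], [[0, 0, -0.5], [0, 0, 0], -1], [[0, 0, -0.25], [0, 0, 0], -1]]'

```text
clock: 11.5
tcp_pos: [0.6286, 0.3048, 0.0753]
orientation: [-0.001, 0.708, 0.706, -0.002]
wrist_force: [-0.2, -1.3, -3.3]
finger_gap: 0.0521
```

Emit:
move_arm --commands '[[[0, 0, -0.1], [0, 0, 0], -1], [[0, 0, -0.04], [0, 0, 0], -1], [[0, 0, 0], [0, 0, 0], -1]]'

```text
clock: 11.8
tcp_pos: [0.6305, 0.3067, 0.073]
orientation: [0.0, 0.707, 0.707, 0.001]
wrist_force: [0.6, -0.2, -1.7]
finger_gap: 0.0523
```

Emit:
move_arm --commands '[[[0, 0, -0.05], [0, 0, 0], -1], [[0, 0, -0.05], [0, 0, 0], -1], [[0, 0, 0], [0, 0, 0], -1]]'

```text
clock: 12.1
tcp_pos: [0.6298, 0.3069, 0.068]
orientation: [0.0, 0.707, 0.707, 0.0]
wrist_force: [-0.1, -1.0, -1.9]
finger_gap: 0.0527
```

Emit:
move_arm --commands '[[[0, 0, -0.03], [0, 0, 0], -1], [[0, 0, -0.02], [0, 0, 0], -1], [[0, 0, 0], [0, 0, 0], -1]]'

```text
clock: 12.4
tcp_pos: [0.6298, 0.3069, 0.0659]
orientation: [0.0, 0.707, 0.707, 0.0]
wrist_force: [0.3, 0.2, -2.8]
finger_gap: 0.0521
```

Emit:
move_arm --commands '[[[0, 0, -0.02], [0, 0, 0], -1], [[0, 0, 0], [0, 0, 0], -1]]'

```text
clock: 12.6
tcp_pos: [0.6298, 0.3069, 0.0659]
orientation: [0.0, 0.707, 0.707, 0.0]
wrist_force: [-3.2, 0.0, 2.8]
finger_gap: 0.0524
```

Emit:
move_arm --commands '[[[0, 0, -0.01], [0, 0, 0], 0.4], [[0, 0, 0], [0, 0, 0], 0.6], [[0, 0, 0], [0, 0, 0], 0.7], [[0, 0, 0], [0, 0, 0], 0.7]]'

```text
clock: 13.0
tcp_pos: [0.63, 0.3068, 0.0647]
orientation: [0.0, 0.707, 0.707, 0.0]
wrist_force: [0.5, 0.1, -0.2]
finger_gap: 0.0725
```

Emit:
move_arm --commands '[[[0, 0, 0.3], [0, 0, 0], 0.7], [[0, 0, 0.8], [0, 0, 0], 0.7], [[0, 0, 0.9], [0, 0, 0], 0.7], [[0, 0, 0.9], [0, 0, 0], 0.7], [[0, -0.5, 0.2], [0, 0, 0], 0.7]]'

```text
clock: 13.5
tcp_pos: [0.6319, 0.2892, 0.1952]
orientation: [0.002, 0.706, 0.708, 0.004]
wrist_force: [0.7, 0.6, 1.0]
finger_gap: 0.0728
```

```bash
python3 -c "
from h import *
d,T=wristpt('w8.png')"
```

```text
[0.63194018 0.28922747 0.19518416] [0.68914966 0.63406475 0.99764582]
```

View pics/w8.png

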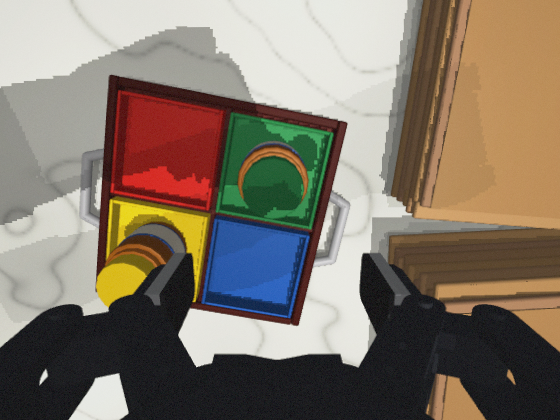

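The green jar stands centred in its liner at (272,183). Now blue.

Emit:
move_arm --commands '[[[-0.3, -0.8, 0], [0, 0, 0], 0.7], [[-0.3, -0.8, 0], [0, 0, 0], 0.7], [[-0.3, -0.8, 0], [0, 0, 0], 0.7], [[-0.3, -0.8, 0], [0, 0, 0], 0.7], [[-0.3, -0.8, 0], [0, 0, 0], 0.7]]'

```text
clock: 14.05
tcp_pos: [0.5686, 0.1251, 0.1881]
orientation: [-0.0, 0.707, 0.707, -0.0]
wrist_force: [0.6, 0.6, 0.8]
finger_gap: 0.0726
```

Emit:
move_arm --commands '[[[-0.3, -0.8, 0], [0, 0, 0], 0.7], [[-0.3, -0.8, 0], [0, 0, 0], 0.7], [[-0.3, -0.8, 0], [0, 0, 0], 0.7], [[-0.3, -0.8, 0], [0, 0, 0], 0.7], [[-0.3, -0.8, 0], [0, 0, 0], 0.7]]'

```text
clock: 14.55
tcp_pos: [0.5085, -0.0347, 0.1883]
orientation: [-0.0, 0.707, 0.707, -0.0]
wrist_force: [0.2, 0.0, -0.4]
finger_gap: 0.0726
```

Emit:
move_arm --commands '[[[-0.3, -0.8, 0], [0, 0, 0], 0.7], [[-0.3, -0.8, 0], [0, 0, 0], 0.7], [[-0.3, -0.8, 0], [0, 0, 0], 0.7], [[-0.2, -0.7, 0], [0, 0, 0], 0.7], [[0, 0, 0], [0, 0, 0], 0.7]]'

```text
clock: 15.05
tcp_pos: [0.4645, -0.1601, 0.1883]
orientation: [0.0, 0.709, 0.705, -0.0]
wrist_force: [0.1, 0.3, 0.8]
finger_gap: 0.0724
```

```bash
python3 -c "
from h import *
d,T=wristpt('w9.png')"
```

```text
[ 0.46445895 -0.1601418   0.18833139] [0.0943491  0.27307204 0.78292702]
```

View pics/w9.png

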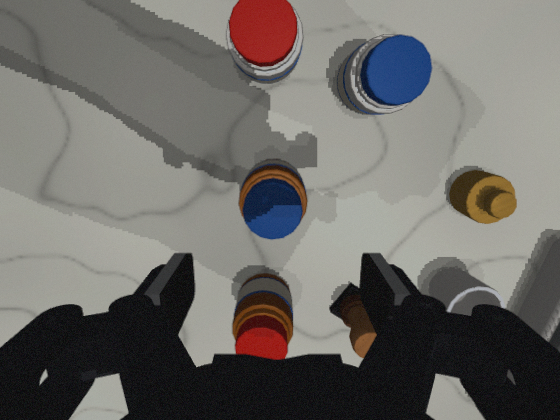

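```bash
python3 -c "
from h import *
import pickle
s,d=pickle.load(open('w.pkl','rb'));T=wtw(s,d)
for p in((273,208),(263,31),(396,70),(262,340)): print(onz(d,*p,.084,T).round(4))
print(env.get_state()['tcp_pos'])"
```

```text
[ 0.4624 -0.1569  0.084 ]
[ 0.4572 -0.0437  0.084 ]
[ 0.5411 -0.0665  0.084 ]
[ 0.4528 -0.265   0.084 ]
[ 0.46479236 -0.15865965  0.18829308]
```

Emit:
move_arm --commands '[[[-0.05, -0.04, -0.7], [0, 0, 0], 0.7], [[0, 0, -0.8], [0, 0, 0], 0.7], [[0, 0, -0.8], [0, 0, 0], 0.7], [[0, 0, -0.7], [0, 0, 0], 0.7], [[0, 0, -0.4], [0, 0, 0], 0.7]]'

```text
clock: 15.6
tcp_pos: [0.4623, -0.1569, 0.0502]
orientation: [-0.002, 0.707, 0.707, -0.0]
wrist_force: [-0.7, -0.4, 0.2]
finger_gap: 0.0726
```

Emit:
move_arm --commands '[[[0, 0, 0], [0, 0, 0], 0.7], [[0, 0, 0], [0, 0, 0], 0.2], [[0, 0, 0], [0, 0, 0], -1], [[0, 0, 0], [0, 0, 0], -1], [[0, 0, 0], [0, 0, 0], -1]]'

```text
clock: 16.1
tcp_pos: [0.4647, -0.1591, 0.0537]
orientation: [0.001, 0.707, 0.707, 0.0]
wrist_force: [0.9, 0.7, 2.5]
finger_gap: 0.0524
```

Emit:
move_arm --commands '[[[0, 0, 0], [0, 0, 0], -1], [[0, 0, 0.25], [0, 0, 0], -1], [[0, 0, 0.6], [0, 0, 0], -1], [[0, 0, 0.9], [0, 0, 0], -1], [[0, 0, 0.9], [0, 0, 0], -1]]'

```text
clock: 16.6
tcp_pos: [0.463, -0.1585, 0.1598]
orientation: [-0.001, 0.707, 0.707, -0.0]
wrist_force: [1.5, -1.1, -1.5]
finger_gap: 0.0522
```

```bash
python3 -c "
from h import *
print(env.get_state()['finger_gap'],env.get_state()['tcp_pos']);snap('side','s10.png')"
```

```text
0.05221829085758062 [ 0.4629574  -0.15848741  0.15975379]
```

View pics/s10.png

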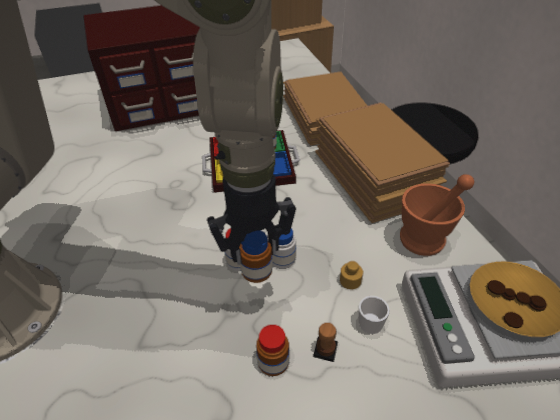

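Emit:
move_arm --commands '[[[0, 0, 0.6], [0, 0, 0], -1], [[0.3, 0.6, 0], [0, 0, 0], -1], [[0.3, 0.8, 0], [0, 0, 0], -1], [[0.3, 0.8, 0], [0, 0, 0], -1], [[0.3, 0.8, 0], [0, 0, 0], -1]]'

```text
clock: 17.15
tcp_pos: [0.5119, -0.0378, 0.183]
orientation: [0.0, 0.707, 0.707, -0.0]
wrist_force: [0.7, -0.7, -1.8]
finger_gap: 0.0522
```

Emit:
move_arm --commands '[[[0.3, 0.8, 0], [0, 0, 0], -1], [[0.3, 0.8, 0], [0, 0, 0], -1], [[0.3, 0.8, 0], [0, 0, 0], -1], [[0.3, 0.8, 0], [0, 0, 0], -1], [[0.3, 0.8, 0], [0, 0, 0], -1]]'

```text
clock: 17.65
tcp_pos: [0.5719, 0.1224, 0.1828]
orientation: [-0.0, 0.707, 0.707, -0.0]
wrist_force: [0.0, -0.3, -2.2]
finger_gap: 0.0522
```

Emit:
move_arm --commands '[[[0.3, 0.8, 0], [0, 0, 0], -1], [[0.3, 0.8, 0], [0, 0, 0], -1], [[0.3, 0.7, 0], [0, 0, 0], -1], [[0, 0, 0], [0, 0, 0], -1], [[0, 0, 0], [0, 0, 0], -1]]'

```text
clock: 18.15
tcp_pos: [0.6074, 0.2136, 0.1821]
orientation: [-0.0, 0.707, 0.708, -0.001]
wrist_force: [-0.3, -0.7, -2.0]
finger_gap: 0.0524
```

```bash
python3 -c "
from h import *
d,T=wristpt('w11.png')"
```

```text
[0.60738297 0.21357411 0.18214111] [-0.33240035 -0.74698418 -2.04448953]
```

View pics/w11.png

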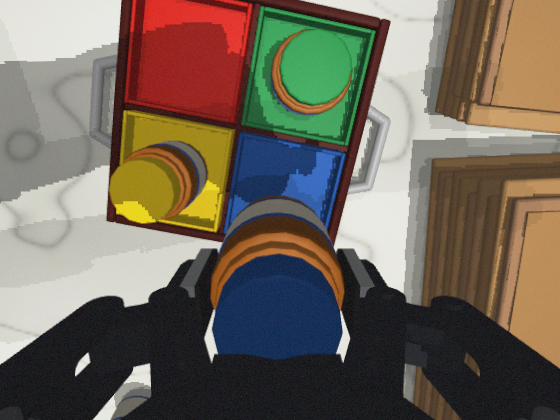

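Emit:
move_arm --commands '[[[0.11, 0.02, -0.4], [0, 0, 0], -1], [[0, 0, -0.7], [0, 0, 0], -1], [[0, 0, -0.7], [0, 0, 0], -1], [[0, 0, -0.5], [0, 0, 0], -1], [[0, 0, -0.3], [0, 0, 0], -1]]'

```text
clock: 18.7
tcp_pos: [0.6107, 0.2122, 0.0769]
orientation: [-0.001, 0.708, 0.706, -0.001]
wrist_force: [-0.8, -0.5, -1.6]
finger_gap: 0.0528
```

Emit:
move_arm --commands '[[[0, 0, -0.15], [0, 0, 0], -1], [[0, 0, -0.04], [0, 0, 0], -1], [[0, 0, 0], [0, 0, 0], -1]]'

```text
clock: 19.0
tcp_pos: [0.6128, 0.2138, 0.072]
orientation: [0.0, 0.707, 0.707, 0.001]
wrist_force: [0.2, -0.4, -1.7]
finger_gap: 0.0522
```

Emit:
move_arm --commands '[[[0, 0, -0.03], [0, 0, 0], -1], [[0, 0, -0.02], [0, 0, 0], -1], [[0, 0, 0], [0, 0, 0], -1]]'

```text
clock: 19.3
tcp_pos: [0.6125, 0.2141, 0.0696]
orientation: [0.0, 0.707, 0.707, 0.0]
wrist_force: [-0.1, -0.1, -1.5]
finger_gap: 0.0524
```

Emit:
move_arm --commands '[[[0, 0, -0.05], [0, 0, 0], -1], [[0, 0, -0.03], [0, 0, 0], -1], [[0, 0, 0], [0, 0, 0], -1]]'

```text
clock: 19.6
tcp_pos: [0.612, 0.214, 0.0656]
orientation: [-0.0, 0.707, 0.707, -0.0]
wrist_force: [0.9, 0.3, -1.2]
finger_gap: 0.052
```

Emit:
move_arm --commands '[[[0, 0, -0.02], [0, 0, 0], -1], [[0, 0, -0.02], [0, 0, 0], -1], [[0, 0, 0], [0, 0, 0], -1]]'

```text
clock: 19.9
tcp_pos: [0.6123, 0.214, 0.0648]
orientation: [0.0, 0.707, 0.707, 0.0]
wrist_force: [-1.0, 0.5, 2.0]
finger_gap: 0.0523
```

Emit:
move_arm --commands '[[[0, 0, -0.02], [0, 0, 0], -1], [[0, 0, 0], [0, 0, 0], 0.4], [[0, 0, 0], [0, 0, 0], 0.6], [[0, 0, 0], [0, 0, 0], 0.7], [[0, 0, 0], [0, 0, 0], 0.7]]'

```text
clock: 20.4
tcp_pos: [0.6123, 0.214, 0.0634]
orientation: [0.0, 0.707, 0.707, 0.0]
wrist_force: [-0.4, 0.3, -0.2]
finger_gap: 0.0727
```

Emit:
move_arm --commands '[[[0, 0, 0.3], [0, 0, 0], 0.7], [[0, 0, 0.8], [0, 0, 0], 0.7], [[0, 0, 0.9], [0, 0, 0], 0.7], [[0, 0, 0.9], [0, 0, 0], 0.7], [[0, -0.5, 0.2], [0, 0, 0], 0.7]]'

```text
clock: 20.9
tcp_pos: [0.6146, 0.1961, 0.1937]
orientation: [0.002, 0.706, 0.708, 0.004]
wrist_force: [1.0, 0.1, 0.0]
finger_gap: 0.0725
```

```bash
python3 -c "
from h import *
d,T=wristpt('w12.png')"
```

```text
[0.61455998 0.19607949 0.19374523] [1.02445901 0.07097927 0.01652168]
```

View pics/w12.png

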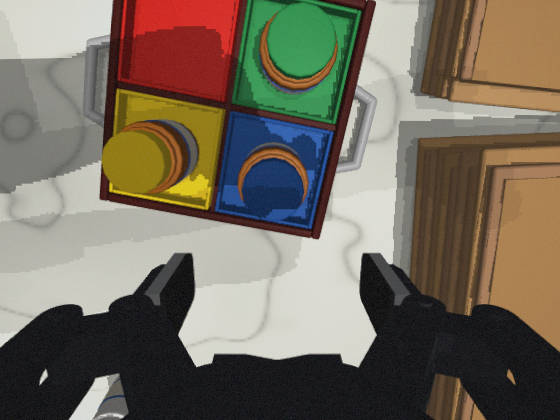

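The blue jar stands in its liner at (272,187). Red is the last one.

Emit:
move_arm --commands '[[[-0.27, -0.8, 0], [0, 0, 0], 0.7], [[-0.27, -0.8, 0], [0, 0, 0], 0.7], [[-0.27, -0.8, 0], [0, 0, 0], 0.7], [[-0.27, -0.8, 0], [0, 0, 0], 0.7], [[-0.27, -0.8, 0], [0, 0, 0], 0.7]]'

```text
clock: 21.45
tcp_pos: [0.5576, 0.0329, 0.188]
orientation: [0.0, 0.707, 0.707, 0.0]
wrist_force: [0.5, -1.0, -0.2]
finger_gap: 0.0729
```

Emit:
move_arm --commands '[[[-0.27, -0.8, 0], [0, 0, 0], 0.7], [[-0.27, -0.8, 0], [0, 0, 0], 0.7], [[-0.27, -0.8, 0], [0, 0, 0], 0.7], [[-0.27, -0.8, 0], [0, 0, 0], 0.7], [[-0.27, -0.8, 0], [0, 0, 0], 0.7]]'

```text
clock: 21.95
tcp_pos: [0.5037, -0.1272, 0.1881]
orientation: [0.0, 0.707, 0.707, 0.0]
wrist_force: [1.4, -0.4, 0.3]
finger_gap: 0.0724
```

Emit:
move_arm --commands '[[[-0.27, -0.8, 0], [0, 0, 0], 0.7], [[-0.27, -0.8, 0], [0, 0, 0], 0.7], [[-0.27, -0.8, 0], [0, 0, 0], 0.7], [[-0.27, -0.8, 0], [0, 0, 0], 0.7], [[-0.2, -0.5, 0], [0, 0, 0], 0.7]]'

```text
clock: 22.45
tcp_pos: [0.4524, -0.2762, 0.1881]
orientation: [0.001, 0.708, 0.706, -0.0]
wrist_force: [1.5, -0.6, 0.1]
finger_gap: 0.0728
```

Emit:
move_arm --commands '[[[0, 0, 0], [0, 0, 0], 0.7], [[0, 0, 0], [0, 0, 0], 0.7]]'

```text
clock: 22.65
tcp_pos: [0.4528, -0.2741, 0.1878]
orientation: [-0.0, 0.708, 0.707, 0.0]
wrist_force: [0.3, 0.2, -0.3]
finger_gap: 0.0725
```

```bash
python3 -c "
from h import *
d,T=wristpt('w13.png')"
```

```text
[ 0.45284243 -0.27407956  0.18775602] [ 0.27713614  0.15962254 -0.26325221]
```

View pics/w13.png

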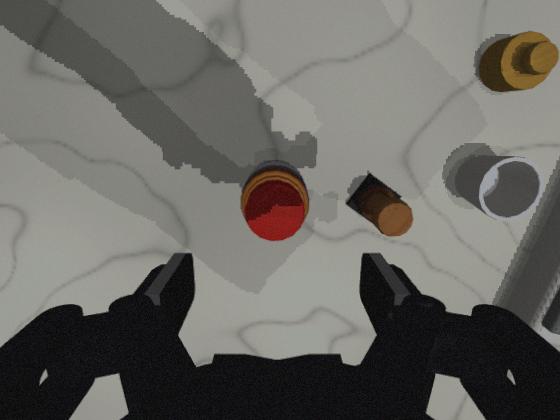

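```bash
python3 -c "
from h import *
import pickle
s,d=pickle.load(open('w.pkl','rb'));T=wtw(s,d)
print(onz(d,275,210,.084,T).round(4))
print(onz(d,347,203,.0,T).round(4),onz(d,362,195,.03,T).round(4),onz(d,376,215,.06,T).round(4))"
```

```text
[ 0.4523 -0.2721  0.084 ]
[ 0.5206 -0.2893  0.    ] [ 0.5266 -0.2743  0.03  ] [ 0.5308 -0.2832  0.06  ]
```

Emit:
move_arm --commands '[[[-0.02, -0.02, -0.7], [0, 0, 0], 0.7], [[0, 0, -0.8], [0, 0, 0], 0.7], [[0, 0, -0.8], [0, 0, 0], 0.7], [[0, 0, -0.7], [0, 0, 0], 0.7], [[0, 0, -0.4], [0, 0, 0], 0.7]]'

```text
clock: 23.2
tcp_pos: [0.4516, -0.2724, 0.0494]
orientation: [-0.002, 0.706, 0.708, 0.0]
wrist_force: [-1.2, 0.9, 0.4]
finger_gap: 0.0728
```

Emit:
move_arm --commands '[[[0, 0, 0], [0, 0, 0], 0.7], [[0, 0, 0], [0, 0, 0], 0.2], [[0, 0, 0], [0, 0, 0], -1], [[0, 0, 0], [0, 0, 0], -1], [[0, 0, 0], [0, 0, 0], -1]]'

```text
clock: 23.7
tcp_pos: [0.4532, -0.2752, 0.0528]
orientation: [0.001, 0.707, 0.707, 0.0]
wrist_force: [0.8, 0.7, 5.1]
finger_gap: 0.0522
```

Emit:
move_arm --commands '[[[0, 0, 0], [0, 0, 0], -1], [[0, 0, 0.25], [0, 0, 0], -1], [[0, 0, 0.6], [0, 0, 0], -1], [[0, 0, 0.9], [0, 0, 0], -1], [[0, 0, 0.9], [0, 0, 0], -1]]'

```text
clock: 24.2
tcp_pos: [0.4514, -0.2744, 0.1585]
orientation: [-0.001, 0.707, 0.707, -0.0]
wrist_force: [0.8, -0.7, -2.1]
finger_gap: 0.0528
```

```bash
python3 -c "
from h import *
print(env.get_state()['finger_gap'],env.get_state()['tcp_pos']);snap('side','s14.png')"
```

```text
0.05284516472414182 [ 0.45140199 -0.27440887  0.15847954]
```

View pics/s14.png

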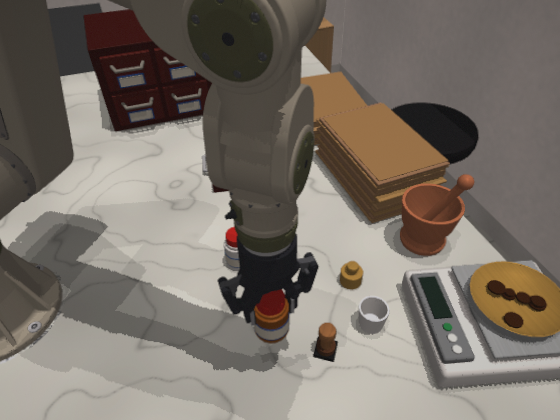

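Emit:
move_arm --commands '[[[0, 0, 0.9], [0, 0, 0], -1], [[0.11, 0.6, 0.2], [0, 0, 0], -1], [[0.11, 0.8, 0], [0, 0, 0], -1], [[0.11, 0.8, 0], [0, 0, 0], -1], [[0.11, 0.8, 0], [0, 0, 0], -1]]'

```text
clock: 24.75
tcp_pos: [0.4696, -0.1539, 0.2019]
orientation: [0.0, 0.707, 0.707, -0.0]
wrist_force: [0.2, 1.0, -2.0]
finger_gap: 0.0527
```

Emit:
move_arm --commands '[[[0.11, 0.8, 0], [0, 0, 0], -1], [[0.11, 0.8, 0], [0, 0, 0], -1], [[0.11, 0.8, 0], [0, 0, 0], -1], [[0.11, 0.8, 0], [0, 0, 0], -1], [[0.11, 0.8, 0], [0, 0, 0], -1]]'

```text
clock: 25.25
tcp_pos: [0.4916, 0.0064, 0.2017]
orientation: [0.0, 0.707, 0.707, -0.0]
wrist_force: [0.4, 0.3, -1.7]
finger_gap: 0.0524
```

Emit:
move_arm --commands '[[[0.11, 0.8, 0], [0, 0, 0], -1], [[0.11, 0.8, 0], [0, 0, 0], -1], [[0.11, 0.8, 0], [0, 0, 0], -1], [[0.11, 0.8, 0], [0, 0, 0], -1], [[0.11, 0.8, 0], [0, 0, 0], -1]]'

```text
clock: 25.75
tcp_pos: [0.5136, 0.1663, 0.2017]
orientation: [0.0, 0.707, 0.707, -0.0]
wrist_force: [1.6, -0.1, -2.4]
finger_gap: 0.0525
```

Emit:
move_arm --commands '[[[0.11, 0.8, 0], [0, 0, 0], -1], [[0.11, 0.8, 0], [0, 0, 0], -1], [[0.11, 0.8, 0], [0, 0, 0], -1], [[0.11, 0.8, 0], [0, 0, 0], -1], [[0.11, 0.7, 0], [0, 0, 0], -1]]'

```text
clock: 26.25
tcp_pos: [0.5356, 0.3225, 0.2015]
orientation: [0.0, 0.707, 0.707, -0.0]
wrist_force: [-0.1, -0.3, -2.8]
finger_gap: 0.0525
```

Emit:
move_arm --commands '[[[0, 0, 0], [0, 0, 0], -1], [[0, 0, 0], [0, 0, 0], -1]]'

```text
clock: 26.45
tcp_pos: [0.5354, 0.3214, 0.2011]
orientation: [0.0, 0.707, 0.708, -0.001]
wrist_force: [-0.5, -0.4, -1.0]
finger_gap: 0.0528
```

```bash
python3 -c "
from h import *
d,T=wristpt('w15.png')"
```

```text
[0.53539229 0.32139208 0.20109083] [-0.47820584 -0.37055829 -1.01119478]
```

View pics/w15.png

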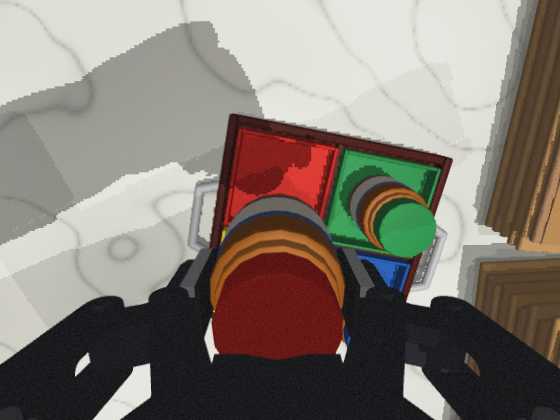

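Emit:
move_arm --commands '[[[0.04, 0.06, -0.4], [0, 0, 0], -1], [[0, 0, -0.7], [0, 0, 0], -1], [[0, 0, -0.8], [0, 0, 0], -1], [[0, 0, -0.7], [0, 0, 0], -1], [[0, 0, -0.4], [0, 0, 0], -1]]'

```text
clock: 27.0
tcp_pos: [0.536, 0.3214, 0.0791]
orientation: [-0.001, 0.708, 0.706, -0.002]
wrist_force: [-1.3, -0.1, -1.7]
finger_gap: 0.0525
```

Emit:
move_arm --commands '[[[0, 0, -0.15], [0, 0, 0], -1], [[0, 0, -0.05], [0, 0, 0], -1], [[0, 0, 0], [0, 0, 0], -1]]'

```text
clock: 27.3
tcp_pos: [0.5381, 0.3232, 0.0744]
orientation: [0.0, 0.707, 0.707, 0.001]
wrist_force: [-0.1, 0.5, -1.3]
finger_gap: 0.0522
```

Emit:
move_arm --commands '[[[0, 0, -0.04], [0, 0, 0], -1], [[0, 0, -0.03], [0, 0, 0], -1], [[0, 0, 0], [0, 0, 0], -1]]'

```text
clock: 27.6
tcp_pos: [0.5377, 0.3237, 0.0712]
orientation: [0.0, 0.707, 0.707, 0.0]
wrist_force: [0.6, 0.4, -1.6]
finger_gap: 0.0526
```

Emit:
move_arm --commands '[[[0, 0, -0.06], [0, 0, 0], -1], [[0, 0, -0.05], [0, 0, 0], -1], [[0, 0, 0], [0, 0, 0], -1]]'

```text
clock: 27.9
tcp_pos: [0.5371, 0.3235, 0.0659]
orientation: [-0.0, 0.707, 0.707, -0.0]
wrist_force: [0.2, -1.0, -1.7]
finger_gap: 0.0526
```

Emit:
move_arm --commands '[[[0, 0, -0.03], [0, 0, 0], -1], [[0, 0, -0.03], [0, 0, 0], -1], [[0, 0, 0], [0, 0, 0], -1]]'

```text
clock: 28.2
tcp_pos: [0.5374, 0.3236, 0.0639]
orientation: [0.0, 0.707, 0.707, 0.0]
wrist_force: [-0.8, -0.6, -1.9]
finger_gap: 0.0525
```

Emit:
move_arm --commands '[[[0, 0, -0.02], [0, 0, 0], -1], [[0, 0, -0.02], [0, 0, 0], -1], [[0, 0, 0], [0, 0, 0], -1]]'

```text
clock: 28.5
tcp_pos: [0.5374, 0.3236, 0.0638]
orientation: [0.0, 0.707, 0.707, 0.0]
wrist_force: [-2.1, -1.2, 7.5]
finger_gap: 0.0528
```

Wrist force z has risen to 7.5 N, so the jar is on the liner floor. I'll release and retreat.

Emit:
move_arm --commands '[[[0, 0, 0], [0, 0, 0], 0.4], [[0, 0, 0], [0, 0, 0], 0.6], [[0, 0, 0], [0, 0, 0], 0.7], [[0, 0, 0], [0, 0, 0], 0.7]]'

```text
clock: 28.9
tcp_pos: [0.5375, 0.3236, 0.0621]
orientation: [0.0, 0.707, 0.707, -0.0]
wrist_force: [0.3, -0.4, -0.8]
finger_gap: 0.0727
```

Emit:
move_arm --commands '[[[0, 0, 0.3], [0, 0, 0], 0.7], [[0, 0, 0.8], [0, 0, 0], 0.7], [[0, 0, 0.9], [0, 0, 0], 0.7], [[0, 0, 0.9], [0, 0, 0], 0.7], [[0, 0, 0.9], [0, 0, 0], 0.7]]'

```text
clock: 29.4
tcp_pos: [0.5373, 0.3235, 0.2167]
orientation: [0.0, 0.707, 0.707, 0.0]
wrist_force: [0.5, 0.8, 0.4]
finger_gap: 0.0725
```

Emit:
move_arm --commands '[[[0, -0.8, 0.5], [0, 0, 0], 0.7], [[0, -0.8, 0], [0, 0, 0], 0.7], [[0, -0.8, 0], [0, 0, 0], 0.7], [[0, 0, 0], [0, 0, 0], 0.7], [[0, 0, 0], [0, 0, 0], 0.7]]'

```text
clock: 29.9
tcp_pos: [0.5377, 0.2271, 0.2353]
orientation: [0.0, 0.708, 0.707, 0.001]
wrist_force: [0.5, -0.2, -0.4]
finger_gap: 0.0725
```

```bash
python3 -c "
from h import *
d,T=wristpt('w16.png')
snap('scene','s16.png');snap('side','si16.png')"
```

```text
[0.53765897 0.22706373 0.23527219] [ 0.51211293 -0.23677142 -0.36772275]
```

View pics/w16.png

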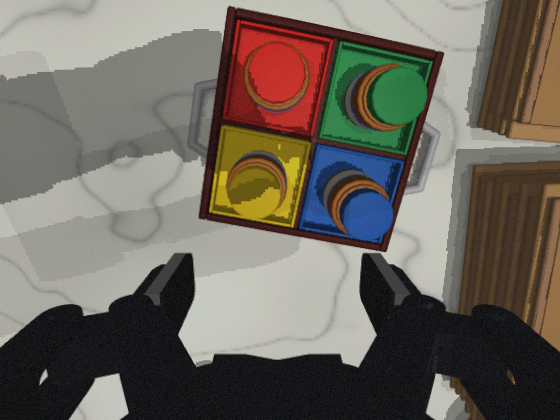

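View pics/s16.png

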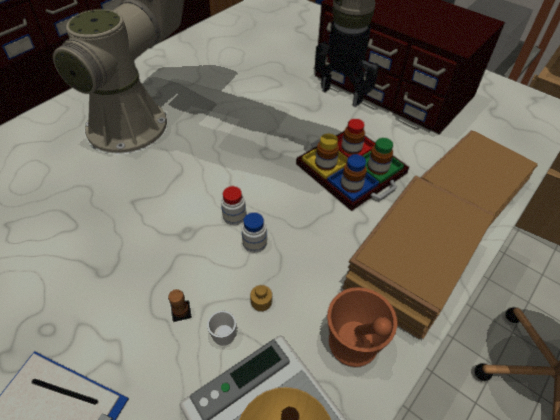

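View pics/si16.png

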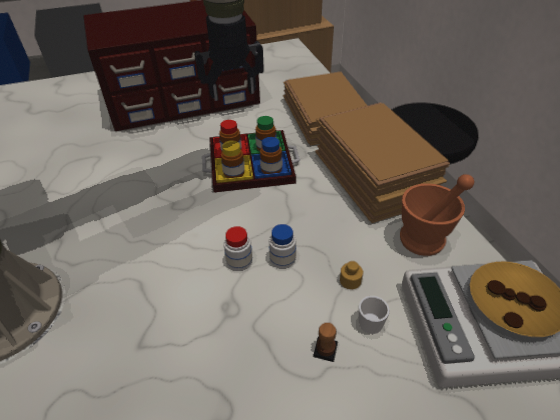

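```bash
python3 -c "
from h import *
import pickle
s,d=pickle.load(open('w.pkl','rb'));T=wtw(s,d)
L=dict(red=(.5368,.324),yellow=(.5195,.2315),green=(.629,.3068),blue=(.612,.2144))
for k,p in dict(red=(276,75),green=(398,95),yellow=(256,191),blue=(368,213)).items():
  q=onz(d,*p,.095,T); print(k,q.round(4),(q[:2]-L[k]).round(4))
S=cv2.imread('pics/s16.png')[:,:,::-1]
d={**pickle.load(open('d0.pkl','rb'))['scene']}
a,b=d['frame'],S
print(np.abs(a[180:250,215:275].astype(int)-b[180:250,215:275]).mean())
for k,p in dict(red=(355,126),green=(383,146),yellow=(328,143),blue=(356,162)).items():
  q=onz(d,*p,.095);print(k,q.round(4),(q[:2]-L[k]).round(4))
"
```

```text
red [0.5381 0.3217 0.095 ] [ 0.0013 -0.0023]
green [0.6293 0.3078 0.095 ] [0.0003 0.001 ]
yellow [0.5219 0.2345 0.095 ] [0.0024 0.003 ]
blue [0.6129 0.2159 0.095 ] [0.0009 0.0015]
16.01238095238095
red [0.5406 0.3134 0.095 ] [ 0.0038 -0.0106]
green [0.6326 0.2952 0.095 ] [ 0.0036 -0.0116]
yellow [0.5267 0.2176 0.095 ] [ 0.0072 -0.0139]
blue [0.614  0.2067 0.095 ] [ 0.002  -0.0077]
```

```bash
python3 -c "
from h import *
import pickle
D=pickle.load(open('d0.pkl','rb'));L=dict(red=(.5368,.324),yellow=(.5195,.2315),green=(.629,.3068),blue=(.612,.2144))
th=np.linspace(0,6.28,50);outs=[]
for n,f,(x0,y0) in(('scene','s16.png',(295,110)),('side','si16.png',(195,110))):
  a=cv2.resize(cv2.imread('pics/'+f)[y0:y0+100,x0:x0+115],None,fx=5,fy=5,interpolation=cv2.INTER_NEAREST)
  a=cv2.resize(a,(400,348))
  for p in L.values():
    for r,z,c in((.0215,.095,(255,255,255)),(.027,.011,(255,255,0))):
      q=np.array([proj(D[n],(p[0]+r*np.cos(t),p[1]+r*np.sin(t),z)) for t in th]);q=((q-[x0,y0]+.5)*400/115).astype(np.int32);cv2.polylines(a,[q],True,c,1)
  outs.append(a)
cv2.imwrite('pics/chk.png',np.hstack(outs))"
```

```text
(no output)
```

View pics/chk.png

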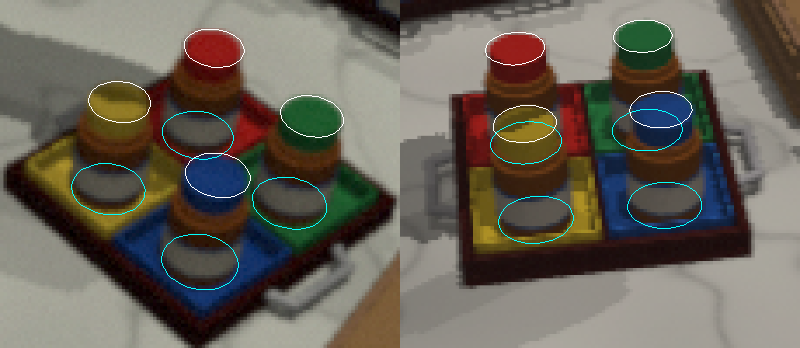

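The projected lid and base outlines match all four jars to within a few millimetres, and the jars are upright in the right liners. The white jars sit at the same pixels as at the start, and the arm touches nothing.

```bash
python3 -c "
from h import *
print(env.get_state()['clock']); print(job.hand_in())"
```

```text
30.05
the job is handed in; nothing more can be done
None
```

I placed all four amber jars upright in the liners matching their lids (yellow, green, blue, then red) and handed in at about 30 s. I lowered each one in small steps until the wrist force showed contact, then opened the gripper.

- **Final wrist view:** every jar axis was within about 4 mm of its liner's centre. The lid and base outlines I projected into the scene and side views matched the jars to a few millimetres, and all four looked upright.
- **White jars:** by eye, they were at the same pixels as at the start. I did not measure their positions again.
- **Arm at hand-in:** the gripper was open and clear above the tray, with wrist force near zero.

**Checks that disagreed:**
- **Quick lid reading:** reading the lid centres quickly off the scene picture put the jars 8–16 mm from the liner centres. I put this down to picking the middle of the coloured area, which includes the lid's side; the outline overlay did not show that offset.
- **Image comparison:** comparing the white-jar area before and after gave a mean difference of 16 grey levels. I think this comes from the arm's shadow moving and from colour channel order (not checked), so I relied on the pixel positions.
- **Early jar positions:** at the start, the wrist camera and the fixed cameras differed by up to 8 mm along y. I aimed between the two when gripping.

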